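# Slide the fly leaf off its rack and pack it under the flap of the tackle box

## Robot

A 7-joint arm with a two-finger parallel gripper is mounted at the origin on the work surface. World frame = base frame: x ahead of the robot, y to its left, z up, the work surface at z = 0. Lengths are in m, angles in rad, forces in N, time in s.
With the tool pointing down it reaches from about 0.35 to 0.9 m from the base axis. Payload 8.1 kg.
Tool frame: the origin (TCP) lies at the very end of the fingers, on their centre line; the grasp point (between the pads) lies 19 mm behind it; z points along the fingers, y is the line along which they close (so a half turn about z gives the same grasp; the last joint's range is limited). The gripper opens to 92 mm and grips with 3 to 60 N. Pads are 19 mm wide; open, the fingers measure 130 mm over their backs; the gripper's body (75 mm by 190 mm) begins 47 mm behind the grasp point.
Start: joints at [1.191, 0.434, 0.025, 1.573, -0.012, 1.134, -0.075], TCP at [0.171, -0.601, 0.227] pointing down, gripper open.
Joint ranges: [-2.62, 2.62], [-0.44, 2.09], [-1.27, 1.32], [0.08, 2.57], [-1.32, 4.46], [0.12, 2], [-2.74, 2.74]. Speed limits (rad/s): [2.22, 2.22, 3.01, 3.01, 3.14, 3.14, 3.14].

## Interface

Orientations are given as a rotation vector (axis times angle).
In Python, from cell import arm gives the robot as it stands.
- The arm moves only by the shell command python3 -m pendant 'ROWS' [FORCE]. ROWS is a JSON object of lists of equal length, an entry for each row: "slide": the shift along the tool's x, y, z in units of 0.3 m (1.0 is 0.3 m), a list of three; "dr": the turn, a rotation vector about the tool's x, y, z in units of 0.12 rad (1.0 is 0.12 rad), a list of three; "claw": the opening, from 0 (shut) to 1 (fully open). In form: {"slide": [[tx, ty, tz], ...], "dr": [[ax, ay, az], ...], "claw": [claw, ...]}. A call has 1 to 10 rows; each row shifts and turns the commanded pose from where the row before left it, along the tool's axes as they then stand; what a row does not reach is not made up. A row lasts 1/10 s, in which the tool goes at most 50 mm and 8.59 degrees, less where a joint would pass 70% of its speed; a pose out of reach is approached as far as the arm can. A call with a number of a shift or a turn outside -1 to 1 is refused whole. A call with a gripper value outside its range is refused whole. The fingers move at their own pace and stop on an object; FORCE is the grip in N (left out, the last holds). Time passes only in rows, so rows that do not move let the fingers close. It gives the time, the measured TCP pose, the force, the opening and the grip force at its end, in the units of the state.
- arm.observe(): the state, without advancing time (a new reading comes with each control period).
- arm.get_image(name): name is "side" or "top"; returns the picture (420x560x3 uint8, red, green, blue); there is no depth.
- arm.calibration(name): a dict with "K" (3x3 intrinsics, pixels), "dist" ([k1, k2, p1, p2, k3] as OpenCV has them; the pictures are not rectified), "xyz" and "orientation" of the camera in the world. Camera axes: x right, y up, looking along -z (the intrinsics and any distortion apply to the point x, -y, -z); pixel columns grow to the right and rows downward; lengths in m; the calibration is good to about 2 mm. A picture is of the moment at which its call begins. calibration takes no time and is no camera call.
- arm.sign_off(): hands the job in; it is judged then, once.
The state is a dict: "clock": time; "joints": joint angles; "dq": joint speeds; "joint_efforts": joint torques, N m; "position": TCP position; "ee_rot": TCP orientation; "force": force on the tool from outside, world axes, zero at the start; "ft_torque": the same for the moment, N m; "width": opening from 0.0 (shut) to 1.0 (fully open); "gripper_force": force on a finger pad.
Only numpy, scipy, OpenCV 4.12 (cv2) and the standard library are available. Lean on these libraries where they do the work, as an engineer would, in place of code of your own. Each camera call takes 0.05 s, during which the arm holds its last target. There are 200 camera calls.

## Task

First lift the tackle box's white divider flap by its bar until it stands upright and leave it standing. Then press down on top of the thin metal leaf in the wooden rack, slide it along the tongue until its edge reaches the stop and let go of it there; take it up again by its two long edges, carry it over, and set it down (do not drop it) flat on the floor of the box's lower tier under the flap, straight along the box with its length running from front to hinge. Let go of it and leave the spools and the jar around it where they are.

Things in the scene. Friction and masses are not known exactly. Their poses are not given: they have to be found in the camera images.
- leaf: thin aluminium plate 120 long (its x) x 66 wide (its y) x 4 mm thick, 0.08 to 0.17 kg, slides easily on the rack (metal on waxed wood), bare in the middle, with black rubber ribs (under 1 mm proud) across both ends. Origin: centre of its underside. It starts flat in the bay of the rack, where the cheeks beside its long edges leave no room for fingers
- rack: fixed wooden rack. Origin: on the bench (z = 0), under the mouth of the bay; the leaf is pulled towards -x; z up. Level deck at z = 50 mm, x = -105 to 128. From x = 0 to 128 mm it is a bay between cheeks 69 mm apart (y = +-34.5), tops at z = 58. From x = -105 to 0 it is a tongue only 36 mm wide (y = +-18): a leaf on it overhangs both sides, free below down to z = 10 mm
- rack_stop (a point): middle of the stop at the end of the tongue, at deck height: rack x = -105 mm, z = 50 mm. The stop is 6 mm high, 8 mm thick; a leaf against it has its centre at rack x = -45 mm
- box: fixed grey tackle box. Origin: on the bench (z = 0), under the middle of its lower tier; x points from its front (robot side, steel catch) to the hinge, z up. Lower tier: inside x = -80 to 80 mm, y = +-72 mm, floor at z = 5 mm. Side walls up to z = 46 mm, front wall 36, hinge wall 32; 156 mm wide outside. Behind the hinge wall: small compartments up to x = 151 mm
- flap (a joint): opening angle of the divider flap over the lower tier, rad: 0 lying flat (closed), 1.57 standing upright, stop at 1.75. It starts at 0 to 0.2. The stiff hinge (about 0.22 N m) holds it wherever it is left
- flap_bar (a point): middle of the steel bar handle on the white flap: 9 mm thick, parallel to the hinge, 64 mm between its two posts, 30 mm above the flap's top face (34 above its underside) and 130 mm from the hinge axis along the flap. The flap is a plate 155 mm (from hinge to free edge) x 140 x 4 mm; its free edge is 26 mm beyond the bar. This point turns with the flap
- flap_hinge (a point): middle of the flap's hinge axis, 79 mm from the box origin along box x, at z = 36 mm, level with the flap's underside; the axis runs along the box's y, and the free edge swings up and away from the front of the box
- spool_box: bystander: white-ended thread spool, 38 mm diameter, 40 high, in the middle rear compartment of the box. Origin: centre of underside
- spool_mid: bystander: yellow-ended thread spool, 42 mm diameter, 50 high, standing between the rack and the box. Origin: centre of underside
- cement: bystander: small jar, 40 mm diameter, 55 high, standing between rack and box, nearer the robot. Origin: centre of underside
Things that resemble listed ones, but are neither listed nor needed, are in the scene too. Of the things shaped like the leaf, the aluminium one is meant.

How it is judged:
On the way, in this order (a step that is already met when the one before it is completed fails the run):
1. the flap stands upright (opened beyond 1.4 rad) (value of joint flap above 1.4 rad), for 0.2 s.
2. the leaf has been slid out along the tongue to within 12 mm of the stop, lies flat on the deck and the fingers are off it (x of leaf in the frame of rack below -0.033 m and z of leaf in the frame of rack between 0.047 and 0.053 m and angle between leaf's own z axis and vertical below 0.06 rad and contact force between the fingers and leaf below 0.3 N), for 0.2 s.
3. the leaf is lifted off the rack in the fingers (z of leaf in the frame of rack above 0.07 m and contact force between the fingers and leaf above 1 N), for 0.1 s.
4. the leaf is lowered into the lower tier, still in the fingers, to less than 20 mm above its floor (x of leaf in the frame of box between -0.04 and 0.04 m and y of leaf in the frame of box between -0.05 and 0.05 m and z of leaf in the frame of box below 0.025 m and contact force between the fingers and leaf above 0.5 N), for 0.05 s.
At the end, for the whole second after the job is handed in: the leaf lies flat (within 3 mm of the floor, tilt under 0.06 rad) and at rest inside the lower tier, its length within 15 degrees of the box's x, released, and the flap still stands open beyond 1.4 rad (x of leaf in the frame of box between -0.025 and 0.025 m and y of leaf in the frame of box between -0.042 and 0.042 m and z of leaf in the frame of box below 0.008 m and angle between leaf's own z axis and vertical below 0.06 rad and angle between the x axis of leaf and the x axis of box, either way round below 0.26 rad and linear speed of leaf below 0.02 m/s and value of joint flap above 1.4 rad); the robot touches nothing.
It fails at once if one of the two spools or the jar is shifted by more than 40 mm (distance of any of spool_box, spool_mid, cement from where it was at the start of the episode above 0.04 m).
It also fails if it takes over 61 s, if anything falls off the work surface, if the arm or the gripper's body presses on something with over 40 N, if the wrist force passes 120 N, or if a joint passes its speed limit or range.

## Working session

There is one attempt and no reset: what is moved stays moved. The work goes in short steps, Python scripts to look and compute and a shell command to move; the robot and the scene stay as the last step left them, time stands still between calls to the robot, and variables do not carry over. Pictures are saved under pics/ and viewed, at most 10 in all, crops included, and the job is handed in when it is done.

```bash
ls; mkdir -p pics; python3 - <<'E'
from cell import arm
import cv2
for n in("top","side"):
    cv2.imwrite(f"pics/{n}0.png",arm.get_image(n)[:,:,::-1]); c=arm.calibration(n); print(n,c)
print(arm.observe())
E
```

```text
pics
top {'K': array([[386.82560534,   0.        , 283.34360693],
       [  0.        , 386.82560534, 213.86883572],
       [  0.        ,   0.        ,   1.        ]]), 'dist': array([-0.00956369,  0.        ,  0.        ,  0.        ,  0.        ]), 'xyz': array([ 0.34373707, -0.13302533,  1.09255041]), 'orientation': array([ 0.11320354, -0.0819446 , -1.56511249])}
side {'K': array([[422.86756466,   0.        , 279.51083978],
       [  0.        , 422.86756466, 205.21389843],
       [  0.        ,   0.        ,   1.        ]]), 'dist': array([-0.0958931,  0.       ,  0.       ,  0.       ,  0.       ]), 'xyz': array([ 0.40761781, -0.89961156,  0.63231917]), 'orientation': array([ 0.93838748, -0.03141478, -0.06916248])}
{'clock': 0.1, 'joints': array([ 1.19139611,  0.43516352,  0.02502106,  1.57401989, -0.01158272,
        1.13401555, -0.07509168]), 'dq': array([ 2.16959934e-05, -2.47300537e-03, -9.76911358e-04, -3.04891380e-03,
       -4.56440721e-04, -1.01911295e-03, -1.44526878e-04]), 'joint_efforts': array([ 3.99093755e-03, -6.69130969e+01,  9.88343954e-01, -3.15147293e+01,
       -6.05460140e-02,  3.75000620e-02,  4.63686058e-05]), 'position': array([ 0.17058597, -0.60077916,  0.22601234]), 'ee_rot': array([-3.11017219e+00, -4.33064014e-01,  5.76052191e-04]), 'force': array([-0.50776848,  0.30971651,  0.23556096]), 'ft_torque': array([ 0.00099623, -0.02525732,  0.02481193]), 'gripper_force': 0.0, 'width': 1.0016969573332044}
```

View pics/top0.png

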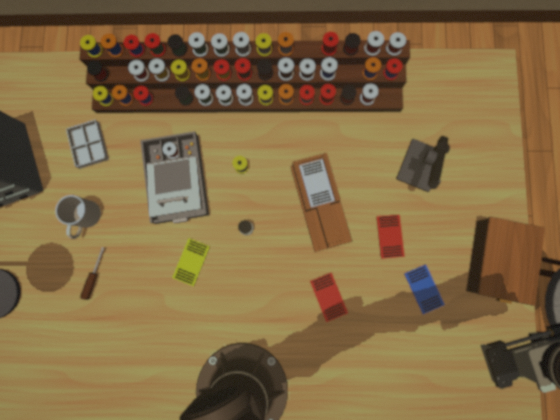

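View pics/side0.png

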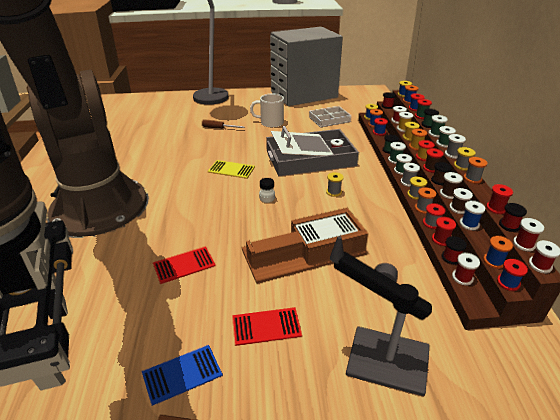

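The top view shows the box at (175,178) with the flap bar at (173,202), the yellow spool at (240,163), and the jar at (246,227). The rack is at (322,200).

Leaf candidates:
- The grey plate in the rack bay, (317,183) in top and (326,228) in side.
- Red plates at (390,236) and (328,297), a blue one at (424,289), and a yellow-green one at (191,261), all lying loose.

I choose the grey one in the rack and will check it in a close crop.

```bash
cat > h.py <<'E'
import numpy as np,cv2
from cell import arm
from scipy.spatial.transform import Rotation as R
def ray(n,px):
    c=arm.calibration(n)
    u=cv2.undistortPoints(np.array(px,float).reshape(-1,1,2),c["K"],c["dist"]).reshape(-1,2)
    d=np.c_[u[:,0],-u[:,1],-np.ones(len(u))]
    return c["xyz"],R.from_rotvec(c["orientation"]).apply(d)
def onz(n,px,z):
    o,d=ray(n,px); return o+d*((z-o[2])/d[:,2])[:,None]
def tri(a,b):
    (o1,d1),(o2,d2)=ray("top",[a]),ray("side",[b]); A=np.c_[d1[0],-d2[0]]
    s=np.linalg.lstsq(A,o2-o1,rcond=None)[0]; p,q=o1+d1[0]*s[0],o2+d2[0]*s[1]
    return (p+q)/2,np.linalg.norm(p-q)
def proj(n,P):
    c=arm.calibration(n); p=R.from_rotvec(c["orientation"]).inv().apply(np.atleast_2d(P)-c["xyz"])
    return cv2.projectPoints(p*[1,-1,-1],np.zeros(3),np.zeros(3),c["K"],c["dist"])[0].reshape(-1,2)
def crop(img,x,y,w,h,s):
    return cv2.resize(img[y:y+h,x:x+w],None,fx=s,fy=s,interpolation=cv2.INTER_CUBIC)
E
python3 - <<'E'
from h import *
t=cv2.imread("pics/top0.png");s=cv2.imread("pics/side0.png")
a=crop(t,135,125,80,105,5);b=crop(t,285,145,75,110,5)
im=np.zeros((550,790,3),np.uint8);im[:525,:400]=a;im[:550,410:785]=b
cv2.imwrite("pics/c1.png",im)
a=crop(s,240,110,130,75,5);cv2.imwrite("pics/c2.png",np.vstack([crop(s,255,120,110,60,5)[:300,:550],crop(s,240,205,137,75,4)[:300,:550][:300,:548].copy() if 0 else cv2.resize(s[205:280,240:377],(550,300),interpolation=cv2.INTER_CUBIC)]))
E
```

```text
(no output)
```

View pics/c1.png

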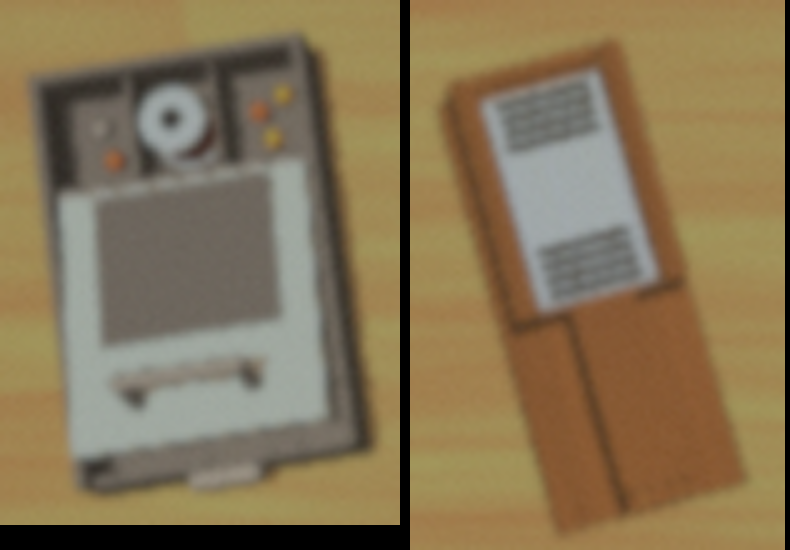

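View pics/c2.png

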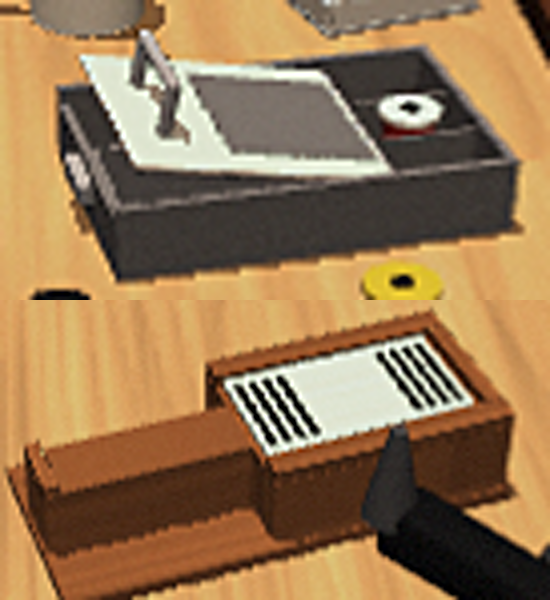

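The crops show:
- **Leaf:** bare grey, with ribs at both ends. It lies in the bay with the mouth towards the robot.
- **Flap:** slightly open, with its bar on two posts. In the top crop the bar runs from about (113,382) to (265,362).

```bash
python3 - <<'E'
from h import *
np.set_printoptions(precision=4,suppress=True)
T1=lambda x,y:(135+x/5-.4,125+y/5-.4)
T2=lambda x,y:(285+(x-410)/5-.4,145+y/5-.4)
S1=lambda x,y:(255+x/5-.4,120+y/5-.4)
S2=lambda x,y:(240+x/550*137-.4,205+y/4-.4)
def ang(v): return np.degrees(np.arctan2(v[1],v[0]))
# leaf
L=onz("top",[T2(483,100),T2(598,68),T2(658,278),T2(538,310)],.054)
print("leaf",L,L.mean(0),"ang",ang(L[0]-L[3]),ang(L[1]-L[2]),np.linalg.norm(L[0]-L[3]),np.linalg.norm(L[0]-L[1]))
M=onz("side",[S2(222,380),S2(432,332),S2(480,402),S2(270,455)],.054)
print("leaf side",M,M.mean(0),ang(M[1]-M[0]),ang(M[2]-M[3]))
for n in("top","side"):
    im=cv2.imread(f"pics/{n}0.png");hsv=cv2.cvtColor(im,cv2.COLOR_BGR2HSV)
    m=((hsv[...,1]<70)&(hsv[...,2]>120)).astype(np.uint8)
    m=cv2.morphologyEx(m,cv2.MORPH_CLOSE,np.ones((5,5)))
    for c in cv2.findContours(m,0,2)[0]:
        if cv2.pointPolygonTest(c,(317,183) if n=="top" else (326,228),False)>0:
            P=onz(n,c.reshape(-1,2),.054)
            r=cv2.minAreaRect(P[:,:2].astype(np.float32));print(n,"rect",r)
# box outer corners side rims z=.046 
B=onz("top",[T1(78,490),T1(370,450),T1(303,35),T1(30,75)],.046);print("box",B,ang(B[3]-B[0]),ang(B[2]-B[1]),np.linalg.norm(B[0]-B[1]),np.linalg.norm(B[3]-B[0]))
Bs=onz("side",[S1(120,208),S1(516,160)],.046);print("box side near rim",Bs)
b1=tri(T1(113,382),S1(147,36));b2=tri(T1(265,362),S1(173,96));print("bar",b1,b2,(b1[0]+b2[0])/2)
f=[tri(T1(75,458),S1(80,58)),tri(T1(328,418),S1(130,165)),tri(T1(302,158),S1(392,172)),tri(T1(60,192),S1(325,70))];print("flap",f)
# rack
K=onz("top",[T2(572,320),T2(625,512)],.05);print("tongue left edge",K,ang(K[0]-K[1]))
K=onz("top",[T2(685,280),T2(747,485)],.05);print("tongue right edge?",K)
im=cv2.imread("pics/top0.png")
print("spool_mid",onz("top",[(240,163)],.05),"jar",onz("top",[(246,227)],.055))
E
```

```text
leaf [[ 0.61   -0.155   0.054 ]
 [ 0.6281 -0.2182  0.054 ]
 [ 0.5111 -0.2498  0.054 ]
 [ 0.4935 -0.1847  0.054 ]] [ 0.5607 -0.2019  0.054 ] ang 14.30829234814478 15.104922695386987 0.12027629226204192 0.06576595188435339
leaf side [[ 0.47   -0.3977  0.054 ]
 [ 0.5687 -0.3768  0.054 ]
 [ 0.5816 -0.4196  0.054 ]
 [ 0.4861 -0.4409  0.054 ]] [ 0.5266 -0.4088  0.054 ] 11.929750753661585 12.592925745076606
top rect ((0.5599141716957092, -0.20196637511253357), (0.12339457869529724, 0.06984669715166092), 15.573243141174316)
side rect ((0.5577337741851807, -0.20093181729316711), (0.12106174975633621, 0.06576274335384369), 15.294692993164062)
box [[0.4496 0.2531 0.046 ]
 [0.472  0.0928 0.046 ]
 [0.7075 0.1376 0.046 ]
 [0.6847 0.2918 0.046 ]] 9.342201916528351 10.769208249389731 0.16182067409178108 0.23826570598372193
box side near rim [[0.4767 0.1027 0.046 ]
 [0.7058 0.1398 0.046 ]]
bar (array([0.5016, 0.2201, 0.0922]), np.float64(0.0011463326692947454)) (array([0.5106, 0.139 , 0.0948]), np.float64(0.00380377077333644)) [0.5061 0.1796 0.0935]
flap [(array([0.464 , 0.2482, 0.0658]), np.float64(0.0017086001038683109)), (array([0.4847, 0.1112, 0.0681]), np.float64(0.003713523537027349)), (array([0.6353, 0.1365, 0.0433]), np.float64(0.0033649645587949615)), (array([0.6176, 0.2738, 0.0393]), np.float64(0.0023498104975434035))]
tongue left edge [[ 0.4886 -0.2033  0.05  ]
 [ 0.3847 -0.2311  0.05  ]] 14.957129527987457
tongue right edge? [[ 0.5107 -0.2649  0.05  ]
 [ 0.3994 -0.2966  0.05  ]]
spool_mid [[0.6157 0.0088 0.05  ]] jar [[ 0.4374 -0.0114  0.055 ]]
```

```bash
cat >> h.py <<'E'
def plan(tgt,ydeg,N,tilt=0.0):
    """straight line from measured pose to tgt, tool down, tool y at world azimuth ydeg; rows in pendant units"""
    o=arm.observe();p=np.array(o["position"]);R0=R.from_rotvec(o["ee_rot"])
    a=np.radians(ydeg);y=np.array([np.cos(a),np.sin(a),0]);z=np.array([0,0,-1.]);x=np.cross(y,z)
    R1=R.from_matrix(np.c_[x,y,z]);d=(R0.inv()*R1).as_rotvec();st=(np.array(tgt)-p)/N
    print("from",p.round(4),"ymeas",np.degrees(np.arctan2(*R0.as_matrix()[[1,0],1])).round(2),"t",o["clock"],"dr/row",(d/N/.12).round(3))
    Rk=R0;out=[]
    for k in range(N):
        out.append((Rk.inv().apply(st)/.3).round(3).tolist()); Rk=Rk*R.from_rotvec(d/N)
    print("slide before-turn",out)
E
python3 - <<'E'
from h import *
plan([.506,.182,.17],9.3,20)
E
```

```text
from [ 0.1706 -0.6008  0.226 ] ymeas -74.15 t 0.1 dr/row [-0.001 -0.    -0.607]
slide before-turn [[0.089, -0.11, 0.009], [0.097, -0.103, 0.009], [0.104, -0.096, 0.009], [0.111, -0.088, 0.009], [0.117, -0.08, 0.009], [0.123, -0.071, 0.009], [0.128, -0.062, 0.009], [0.132, -0.053, 0.009], [0.135, -0.043, 0.009], [0.138, -0.033, 0.009], [0.14, -0.023, 0.009], [0.141, -0.013, 0.009], [0.142, -0.002, 0.009], [0.142, 0.008, 0.009], [0.141, 0.018, 0.009], [0.139, 0.029, 0.009], [0.137, 0.039, 0.009], [0.133, 0.048, 0.009], [0.13, 0.058, 0.009], [0.125, 0.067, 0.009]]
```

```bash
python3 -m pendant '{"slide":[[0.089,-0.11,0.005],[0.097,-0.103,0.005],[0.104,-0.096,0.005],[0.111,-0.088,0.005],[0.117,-0.08,0.005],[0.123,-0.071,0.005],[0.128,-0.062,0.005],[0.132,-0.053,0.005],[0.135,-0.043,0.005],[0.138,-0.033,0.005]],"dr":[[0,0,-0.607],[0,0,-0.607],[0,0,-0.607],[0,0,-0.607],[0,0,-0.607],[0,0,-0.607],[0,0,-0.607],[0,0,-0.607],[0,0,-0.607],[0,0,-0.607]],"claw":[0.6,0.6,0.6,0.6,0.6,0.6,0.6,0.6,0.6,0.6]}' 10
python3 - <<'E'
from h import *
plan([.506,.182,.16],9.3,10)
E
```

```text
clock: 1.1
position: [0.3382, -0.2085, 0.2116]
ee_rot: [2.751, 1.517, -0.0]
force: [0.8, -0.0, 0.6]
width: 0.602
gripper_force: 0.0
from [ 0.3382 -0.2085  0.2116] ymeas -32.25 t 1.1 dr/row [-0.     0.    -0.604]
slide before-turn [[0.14, -0.022, 0.017], [0.141, -0.012, 0.017], [0.142, -0.002, 0.017], [0.141, 0.009, 0.017], [0.14, 0.019, 0.017], [0.139, 0.029, 0.017], [0.136, 0.039, 0.017], [0.133, 0.049, 0.017], [0.129, 0.058, 0.017], [0.125, 0.067, 0.017]]
```

```bash
python3 -m pendant '{"slide":[[0.14,-0.022,0.017],[0.141,-0.012,0.017],[0.142,-0.002,0.017],[0.141,0.009,0.017],[0.14,0.019,0.017],[0.139,0.029,0.017],[0.136,0.039,0.017],[0.133,0.049,0.017],[0.129,0.058,0.017],[0.125,0.067,0.017]],"dr":[[0,0,-0.604],[0,0,-0.604],[0,0,-0.604],[0,0,-0.604],[0,0,-0.604],[0,0,-0.604],[0,0,-0.604],[0,0,-0.604],[0,0,-0.604],[0,0,-0.604]],"claw":[0.6,0.6,0.6,0.6,0.6,0.6,0.6,0.6,0.6,0.6]}'
python3 - <<'E'
from h import *
plan([.506,.182,.082],9.3,3)
s=arm.get_image("side");t=arm.get_image("top")
a=crop(s,220,60,160,125,4.4)[:550,:700]
cv2.imwrite("pics/p1.png",np.ascontiguousarray(a[:,:,::-1]))
E
```

```text
clock: 2.1
position: [0.5075, 0.1811, 0.1602]
ee_rot: [-2.035, -2.394, 0.001]
force: [1.4, -0.3, 0.2]
width: 0.603
gripper_force: 0.0
from [0.5075 0.1811 0.1602] ymeas 9.26 t 2.1 dr/row [-0.001  0.001 -0.002]
slide before-turn [[0.001, -0.001, 0.087], [0.001, -0.001, 0.087], [0.001, -0.001, 0.087]]
```

View pics/p1.png

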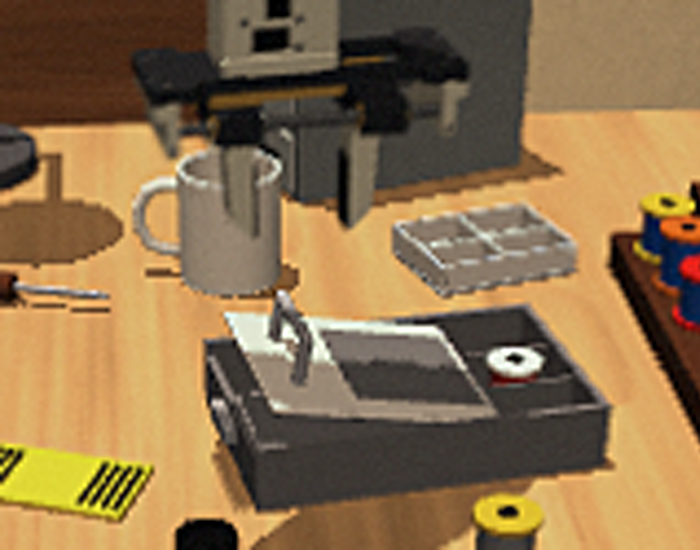

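The open fingertips, at crop (245,230) and (350,225), straddle the bar at about (290,325). Next I descend and close.

```bash
python3 -m pendant '{"slide":[[0,0,0.087],[0,0,0.087],[0,0,0.087],[0,0,0],[0,0,0],[0,0,0],[0,0,0],[0,0,0]],"dr":[[0,0,0],[0,0,0],[0,0,0],[0,0,0],[0,0,0],[0,0,0],[0,0,0],[0,0,0]],"claw":[0.6,0.6,0.6,0.6,0,0,0,0]}' 10
python3 -m pendant '{"slide":[[0,0,0],[0,0,0],[0,0,0]],"dr":[[0,0,0],[0,0,0],[0,0,0]],"claw":[0,0,0]}' 10
```

```text
clock: 3.0
position: [0.5077, 0.1798, 0.0834]
ee_rot: [2.038, 2.39, 0.002]
force: [0.5, -0.1, 0.0]
width: 0.299
gripper_force: 0.0
clock: 3.3
position: [0.5056, 0.1794, 0.0822]
ee_rot: [-2.037, -2.391, 0.004]
force: [-5.4, -0.2, 3.4]
width: 0.092
gripper_force: 10.0
```

```bash
python3 -c "
import numpy as np
a=np.linspace(.436,1.62+.2558,21)
print([[0,round(x,4),round(-z,4)] for x,z in zip(.1344/.3*-np.diff(np.cos(a)),.1344/.3*np.diff(np.sin(a)))])"
```

```text
[[0, np.float64(0.0147), np.float64(-0.0287)], [0, np.float64(0.0167), np.float64(-0.0276)], [0, np.float64(0.0186), np.float64(-0.0263)], [0, np.float64(0.0205), np.float64(-0.0249)], [0, np.float64(0.0222), np.float64(-0.0234)], [0, np.float64(0.0238), np.float64(-0.0217)], [0, np.float64(0.0253), np.float64(-0.0199)], [0, np.float64(0.0267), np.float64(-0.0181)], [0, np.float64(0.0279), np.float64(-0.0161)], [0, np.float64(0.029), np.float64(-0.0141)], [0, np.float64(0.03), np.float64(-0.0119)], [0, np.float64(0.0307), np.float64(-0.0097)], [0, np.float64(0.0314), np.float64(-0.0075)], [0, np.float64(0.0318), np.float64(-0.0052)], [0, np.float64(0.0321), np.float64(-0.0029)], [0, np.float64(0.0322), np.float64(-0.0006)], [0, np.float64(0.0322), np.float64(0.0017)], [0, np.float64(0.032), np.float64(0.004)], [0, np.float64(0.0316), np.float64(0.0063)], [0, np.float64(0.0311), np.float64(0.0086)]]
```

```bash
python3 -m pendant '{"slide":[[0,0.0147,-0.0287],[0,0.0167,-0.0276],[0,0.0186,-0.0263],[0,0.0205,-0.0249],[0,0.0222,-0.0234],[0,0.0238,-0.0217],[0,0.0253,-0.0199],[0,0.0267,-0.0181],[0,0.0279,-0.0161],[0,0.029,-0.0141]],"dr":[[0,0,0],[0,0,0],[0,0,0],[0,0,0],[0,0,0],[0,0,0],[0,0,0],[0,0,0],[0,0,0],[0,0,0]],"claw":[0,0,0,0,0,0,0,0,0,0]}' 10
```

```text
clock: 4.3
position: [0.5739, 0.1907, 0.15]
ee_rot: [-2.037, -2.391, 0.0]
force: [-6.0, 0.0, 2.9]
width: 0.09
gripper_force: 10.0
```

```bash
python3 -m pendant '{"slide":[[0,0.03,-0.0119],[0,0.0307,-0.0097],[0,0.0314,-0.0075],[0,0.0318,-0.0052],[0,0.0321,-0.0029],[0,0.0322,-0.0006],[0,0.0322,0.0017],[0,0.032,0.004],[0,0.0316,0.0063],[0,0.0311,0.0086]],"dr":[[0,0,0],[0,0,0],[0,0,0],[0,0,0],[0,0,0],[0,0,0],[0,0,0],[0,0,0],[0,0,0],[0,0,0]],"claw":[0,0,0,0,0,0,0,0,0,0]}' 10
python3 - <<'E'
from h import *
s=arm.get_image("side")
cv2.imwrite("pics/p2.png",np.ascontiguousarray(crop(s,220,40,160,140,4)[:,:,::-1]))
print(arm.observe()["position"],arm.observe()["force"])
E
```

```text
clock: 5.3
position: [0.668, 0.2056, 0.1535]
ee_rot: [-2.038, -2.391, -0.0]
force: [-3.3, 1.4, 1.2]
width: 0.092
gripper_force: 10.0
[0.66925285 0.20570367 0.15301059] [2.1402385  3.62416264 1.03133525]
```

View pics/p2.png

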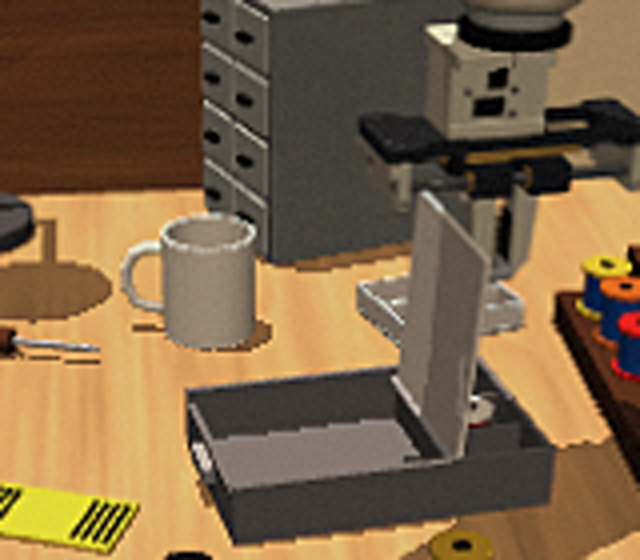

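The flap stands upright (crop (425,200) to (465,455)) with the bar in the fingers behind it. I now open slightly and back straight up.

```bash
python3 -m pendant '{"slide":[[0,0,0],[0,0,0],[0,0,0],[0,0,-0.05],[0,0,-0.1],[0,0,-0.12],[0,0,-0.05]],"dr":[[0,0,0],[0,0,0],[0,0,0],[0,0,0],[0,0,0],[0,0,0],[0,0,0]],"claw":[0.18,0.18,0.18,0.18,0.18,0.18,0.18]}'
python3 - <<'E'
from h import *
# box yaw etc. from top picture, leaf pose again
im=arm.get_image("top");s=arm.get_image("side")
cv2.imwrite("pics/top3.png",im[:,:,::-1]);cv2.imwrite("pics/side3.png",s[:,:,::-1])
cv2.imwrite("pics/p3.png",np.hstack([crop(im[:,:,::-1],135,115,85,110,4.5)[:495,:382],crop(s[:,:,::-1],255,80,105,110,4)[:,:400][:440].copy() if 0 else cv2.resize(s[95:185,255:355,::-1],(410,495),interpolation=cv2.INTER_CUBIC)]))
print(arm.observe()["position"])
plan([.5,-.0,.26],-74.8,8)
E
```

```text
clock: 6.05
position: [0.6681, 0.2062, 0.255]
ee_rot: [2.036, 2.389, 0.008]
force: [0.1, -0.3, 1.3]
width: 0.181
gripper_force: 0.0
[0.66819643 0.20620535 0.25378206]
from [0.6682 0.2062 0.2538] ymeas 9.11 t 6.15 dr/row [ 0.004 -0.005  1.526]
slide before-turn [[-0.074, -0.083, -0.003], [-0.088, -0.068, -0.003], [-0.098, -0.051, -0.003], [-0.106, -0.032, -0.003], [-0.11, -0.012, -0.003], [-0.111, 0.008, -0.003], [-0.107, 0.028, -0.003], [-0.1, 0.047, -0.003]]
```

View pics/p3.png

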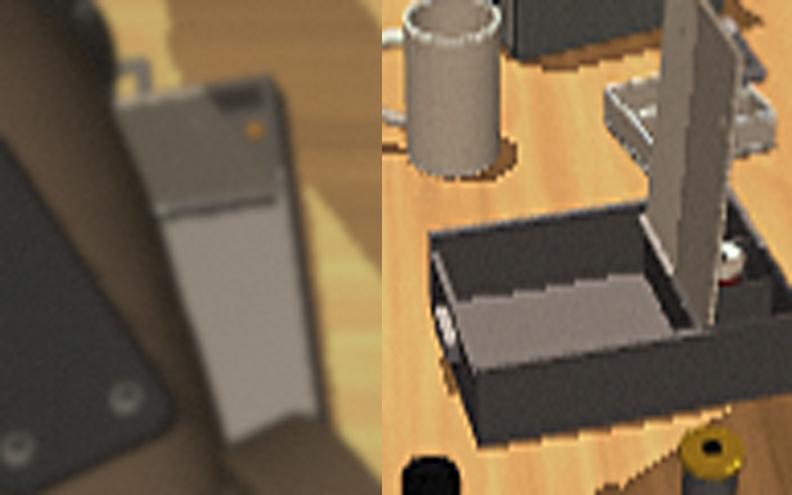

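The flap stands alone and the lower tier is empty, with its floor at about (570,310) in the right half. Next I go to the leaf with the fingers shut.

```bash
python3 - <<'E'
from h import *
plan([.5257,-.2106,.25],-74.9,14)
E
```

```text
from [0.6682 0.2062 0.2538] ymeas 9.11 t 6.15 dr/row [ 0.002 -0.003  0.873]
slide before-turn [[-0.093, -0.049, 0.001], [-0.097, -0.039, 0.001], [-0.101, -0.029, 0.001], [-0.103, -0.018, 0.001], [-0.105, -0.007, 0.001], [-0.105, 0.004, 0.001], [-0.104, 0.015, 0.001], [-0.102, 0.025, 0.001], [-0.099, 0.036, 0.001], [-0.094, 0.046, 0.001], [-0.089, 0.056, 0.001], [-0.083, 0.065, 0.001], [-0.075, 0.073, 0.001], [-0.067, 0.08, 0.001]]
```

```bash
python3 -m pendant '{"slide":[[-0.093,-0.049,0.001],[-0.097,-0.039,0.001],[-0.101,-0.029,0.001],[-0.103,-0.018,0.001],[-0.105,-0.007,0.001],[-0.105,0.004,0.001],[-0.104,0.015,0.001],[-0.102,0.025,0.001]],"dr":[[0,0,0.873],[0,0,0.873],[0,0,0.873],[0,0,0.873],[0,0,0.873],[0,0,0.873],[0,0,0.873],[0,0,0.873]],"claw":[0.18,0.18,0,0,0,0,0,0]}' 20
python3 - <<'E'
from h import *
plan([.5257,-.2106,.1],-74.9,7)
E
```

```text
clock: 6.95
position: [0.5847, -0.0346, 0.2464]
ee_rot: [-2.837, -1.348, 0.003]
force: [-0.5, 0.6, 0.1]
width: 0.006
gripper_force: 0.0
from [ 0.5847 -0.0346  0.2464] ymeas -39.17 t 6.95 dr/row [-0.001  0.002  0.742]
slide before-turn [[-0.083, 0.031, 0.07], [-0.08, 0.038, 0.07], [-0.076, 0.045, 0.07], [-0.071, 0.052, 0.07], [-0.067, 0.058, 0.07], [-0.061, 0.064, 0.07], [-0.055, 0.069, 0.07]]
```

```bash
python3 -m pendant '{"slide":[[-0.083,0.031,0.07],[-0.08,0.038,0.07],[-0.076,0.045,0.07],[-0.071,0.052,0.07],[-0.067,0.058,0.07],[-0.061,0.064,0.07],[-0.055,0.069,0.07],[0,0,0],[0,0,0]],"dr":[[0,0,0.742],[0,0,0.742],[0,0,0.742],[0,0,0.742],[0,0,0.742],[0,0,0.742],[0,0,0.742],[0,0,0],[0,0,0]],"claw":[0,0,0,0,0,0,0,0,0]}'
python3 - <<'E'
from h import *
plan([.5257,-.2106,.06],-74.9,2)
im=arm.get_image("top");s=arm.get_image("side")
cv2.imwrite("pics/p4.png",np.hstack([cv2.resize(s[170:280,235:385,::-1],(600,440),interpolation=cv2.INTER_CUBIC)]))
E
```

```text
clock: 7.85
position: [0.5265, -0.2095, 0.0994]
ee_rot: [-3.112, -0.42, 0.004]
force: [-0.2, 0.6, 0.8]
width: 0.003
gripper_force: 0.0
from [ 0.5265 -0.2095  0.0994] ymeas -74.65 t 7.85 dr/row [-0.005  0.009  0.018]
slide before-turn [[-0.002, 0.001, 0.066], [-0.002, 0.001, 0.066]]
```

View pics/p4.png

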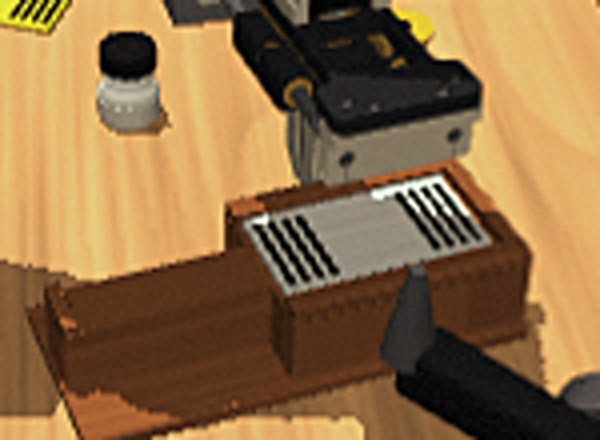

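The leaf is in the bay with its front ribs at crop (295,250), and the shut fingers are above it at about (320,160). Next I press down.

```bash
python3 -m pendant '{"slide":[[-0.003,0.001,0.07],[-0.001,0.001,0.064],[0,0,0.007],[0,0,0.007],[0,0,0.007],[0,0,0]],"dr":[[0,0,0.036],[0,0,0],[0,0,0],[0,0,0],[0,0,0],[0,0,0]],"claw":[0,0,0,0,0,0]}'
```

```text
clock: 8.55
position: [0.5274, -0.2101, 0.0546]
ee_rot: [3.114, 0.414, 0.002]
force: [0.3, -0.6, 0.1]
width: 0.003
gripper_force: 0.0
```

```bash
python3 -m pendant '{"slide":[[0,0,0.007],[0,0,0.007],[0,0,0]],"dr":[[0,0,0],[0,0,0],[0,0,0]],"claw":[0,0,0]}'
```

```text
clock: 8.85
position: [0.528, -0.2105, 0.0541]
ee_rot: [3.112, 0.414, 0.005]
force: [-11.7, 2.7, 42.4]
width: 0.007
gripper_force: 20.9
```

```bash
python3 -m pendant '{"slide":[[0,0,-0.008],[0,0,0]],"dr":[[0,0,0],[0,0,0]],"claw":[0,0]}'; python3 -m pendant '{"slide":[[-0.01,0,0],[-0.02,0,0],[-0.02,0,0],[-0.02,0,0],[-0.01,0,0],[0,0,0]],"dr":[[0,0,0],[0,0,0],[0,0,0],[0,0,0],[0,0,0],[0,0,0]],"claw":[0,0,0,0,0,0]}'
python3 - <<'E'
from h import *
im=cv2.cvtColor(arm.get_image("side"),cv2.COLOR_RGB2BGR);cv2.imwrite("pics/side5.png",im)
cv2.imwrite("pics/p5.png",cv2.resize(im[170:280,235:385],(600,440),interpolation=cv2.INTER_CUBIC))
E
```

```text
clock: 9.05
position: [0.5279, -0.2106, 0.0542]
ee_rot: [3.113, 0.414, 0.004]
force: [-4.0, 1.9, 19.5]
width: 0.002
gripper_force: 9.7
clock: 9.65
position: [0.5064, -0.2171, 0.0543]
ee_rot: [3.112, 0.414, 0.009]
force: [1.5, -0.3, 14.0]
width: 0.001
gripper_force: 6.9
```

View pics/p5.png

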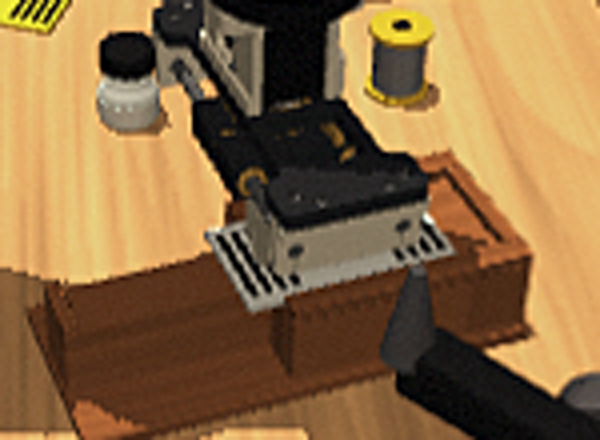

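The leaf's front edge has moved out past the mouth, at crop (230,270), and the leaf follows the fingers. I keep pulling.

```bash
python3 -m pendant '{"slide":[[-0.015,0,0.001],[-0.025,0,0],[-0.025,0,0],[-0.025,0,0],[-0.025,0,0],[-0.025,0,0],[-0.025,0,0],[-0.025,0,0],[-0.02,0,0],[-0.01,0,0]],"dr":[[0,0,0],[0,0,0],[0,0,0],[0,0,0],[0,0,0],[0,0,0],[0,0,0],[0,0,0],[0,0,0],[0,0,0]],"claw":[0,0,0,0,0,0,0,0,0,0]}'; python3 -m pendant '{"slide":[[0,0,0],[-0.02,0,0],[-0.02,0,0],[-0.015,0,0],[0,0,0]],"dr":[[0,0,0],[0,0,0],[0,0,0],[0,0,0],[0,0,0]],"claw":[0,0,0,0,0]}'
```

```text
clock: 10.7
position: [0.4438, -0.2346, 0.0542]
ee_rot: [3.111, 0.414, 0.012]
force: [5.0, 1.0, 14.2]
width: 0.004
gripper_force: 7.4
clock: 11.2
position: [0.4275, -0.2391, 0.0542]
ee_rot: [3.111, 0.414, 0.011]
force: [2.8, -0.2, 17.7]
width: 0.006
gripper_force: 9.1
```

```bash
python3 -m pendant '{"slide":[[-0.012,0,0],[-0.012,0,0],[-0.012,0,0],[0,0,0]],"dr":[[0,0,0],[0,0,0],[0,0,0],[0,0,0]],"claw":[0,0,0,0]}'
python3 - <<'E'
from h import *
im=cv2.cvtColor(arm.get_image("side"),cv2.COLOR_RGB2BGR);cv2.imwrite("pics/side6.png",im)
cv2.imwrite("pics/p6.png",cv2.resize(im[170:280,235:385],(600,440),interpolation=cv2.INTER_CUBIC))
E
```

```text
clock: 11.6
position: [0.418, -0.2417, 0.0542]
ee_rot: [3.11, 0.415, 0.013]
force: [4.7, 2.6, 15.6]
width: 0.005
gripper_force: 7.9
```

View pics/p6.png

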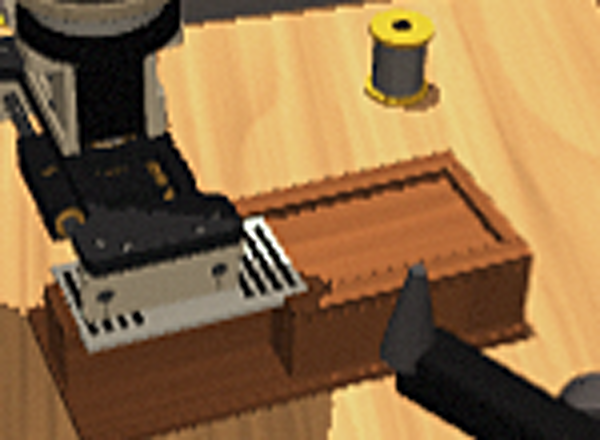

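The leaf lies along the tongue with its front edge at crop (50,270)-(90,350), close to the stop. I nudge it a little further, then lift off.

```bash
python3 -m pendant '{"slide":[[-0.01,0,0],[-0.01,0,0],[0,0,0]],"dr":[[0,0,0],[0,0,0],[0,0,0]],"claw":[0,0,0]}'; python3 -m pendant '{"slide":[[0,0,-0.03],[0,0,-0.12],[0,0,-0.16],[0,0,-0.16],[0.1,0,-0.1],[0.16,0,0],[0.16,0,0],[0.16,0,0],[0.16,0,0],[0,0,0]],"dr":[[0,0,0],[0,0,0],[0,0,0],[0,0,0],[0,0,0],[0,0,0],[0,0,0],[0,0,0],[0,0,0],[0,0,0]],"claw":[0,0,0,0,0,0,0,0,0,0]}'
python3 - <<'E'
from h import *
for n in("top","side"):
    im=cv2.cvtColor(arm.get_image(n),cv2.COLOR_RGB2BGR);cv2.imwrite(f"pics/{n}7.png",im);hsv=cv2.cvtColor(im,cv2.COLOR_BGR2HSV)
    m=((hsv[...,1]<70)&(hsv[...,2]>90)).astype(np.uint8)
    m=cv2.morphologyEx(m,cv2.MORPH_CLOSE,np.ones((5,5)))
    p=proj(n,[.453,-.232,.054])[0];print(n,p)
    for c in cv2.findContours(m,0,2)[0]:
        P=onz(n,c.reshape(-1,2),.054)
        r=cv2.minAreaRect(P[:,:2].astype(np.float32))
        if np.hypot(r[0][0]-.453,r[0][1]+.232)<.08 and min(r[1])>.03: print(n,r)
E
```

```text
clock: 11.95
position: [0.4125, -0.2432, 0.0542]
ee_rot: [3.11, 0.415, 0.013]
force: [5.0, 1.1, 15.1]
width: 0.005
gripper_force: 7.8
clock: 12.95
position: [0.6266, -0.1801, 0.2218]
ee_rot: [-3.11, -0.422, -0.003]
force: [-0.1, -0.2, -0.4]
width: 0.006
gripper_force: 0.0
top [327.84115841 221.51271229]
side [278.69484598 239.36432066]
side ((0.4543896019458771, -0.2342071682214737), (0.12077712267637253, 0.06925588846206665), 15.462433815002441)
```

```bash
python3 - <<'E'
from h import *
plan([.455,-.2345,.12],-74.7,6)
E
```

```text
from [ 0.6223 -0.1835  0.2221] ymeas -74.76 t 13.05 dr/row [-0.001  0.002 -0.001]
slide before-turn [[-0.097, 0.003, 0.057], [-0.097, 0.003, 0.057], [-0.097, 0.003, 0.057], [-0.097, 0.003, 0.057], [-0.097, 0.003, 0.057], [-0.097, 0.003, 0.057]]
```

```bash
python3 -m pendant '{"slide":[[-0.097,0.003,0.05],[-0.097,0.003,0.05],[-0.097,0.003,0.05],[-0.097,0.003,0.05],[-0.097,0.003,0.05],[-0.097,0.003,0.05],[0,0,0],[0,0,0],[0,0,0]],"dr":[[0,0,0],[0,0,0],[0,0,0],[0,0,0],[0,0,0],[0,0,0],[0,0,0],[0,0,0],[0,0,0]],"claw":[1,1,1,1,1,1,1,1,1]}'
python3 - <<'E'
from h import *
plan([.455,-.2345,.048],-74.7,3)
E
```

```text
clock: 13.95
position: [0.4555, -0.2355, 0.1337]
ee_rot: [3.113, 0.413, 0.002]
force: [0.9, -0.6, 0.5]
width: 0.74
gripper_force: 0.0
from [ 0.4555 -0.2355  0.1337] ymeas -74.88 t 13.95 dr/row [ 0.003 -0.004 -0.009]
slide before-turn [[-0.0, -0.001, 0.095], [-0.0, -0.001, 0.095], [-0.0, -0.001, 0.095]]
```

```bash
python3 -m pendant '{"slide":[[0,0,0.08],[0,0,0.08],[0,0,0],[0,0,0],[0,0,0]],"dr":[[0,0,0],[0,0,0],[0,0,0],[0,0,0],[0,0,0]],"claw":[1,1,1,1,1]}'
python3 - <<'E'
from h import *
plan([.455,-.2345,.048],-74.7,2)
im=cv2.cvtColor(arm.get_image("side"),cv2.COLOR_RGB2BGR);cv2.imwrite("pics/side8.png",im)
E
```

```text
clock: 14.45
position: [0.4561, -0.2353, 0.0861]
ee_rot: [3.113, 0.414, 0.003]
force: [-0.2, 0.8, 0.1]
width: 0.998
gripper_force: 0.0
from [ 0.4561 -0.2353  0.0861] ymeas -74.83 t 14.45 dr/row [ 0.005 -0.006 -0.01 ]
slide before-turn [[-0.001, -0.002, 0.063], [-0.001, -0.002, 0.063]]
```

```bash
python3 -m pendant '{"slide":[[-0.001,-0.001,0.06],[-0.001,-0.001,0.04],[0,0,0.026],[0,0,0],[0,0,0]],"dr":[[0,0,0],[0,0,0],[0,0,0],[0,0,0],[0,0,0]],"claw":[1,1,1,1,1]}'
```

```text
clock: 15.0
position: [0.4543, -0.2348, 0.0472]
ee_rot: [-3.114, -0.414, -0.0]
force: [-0.2, 0.9, 0.1]
width: 1.0
gripper_force: 0.0
```

```bash
python3 -m pendant '{"slide":[[0,0,0],[0,0,0],[0,0,0],[0,0,0],[0,0,0],[0,0,0],[0,0,0],[0,0,0]],"dr":[[0,0,0],[0,0,0],[0,0,0],[0,0,0],[0,0,0],[0,0,0],[0,0,0],[0,0,0]],"claw":[0,0,0,0,0,0,0,0]}' 25
```

```text
clock: 15.8
position: [0.4542, -0.2346, 0.0472]
ee_rot: [-3.114, -0.414, 0.0]
force: [-1.0, 2.7, 5.5]
width: 0.712
gripper_force: 24.9
```

```bash
python3 -m pendant '{"slide":[[0,0,-0.02],[0,0,-0.04],[0,0,-0.06],[0,0,-0.08],[0,0,-0.08],[0,0,-0.06],[0,0,-0.04],[0,0,-0.02],[0,0,0]],"dr":[[0,0,0],[0,0,0],[0,0,0],[0,0,0],[0,0,0],[0,0,0],[0,0,0],[0,0,0],[0,0,0]],"claw":[0,0,0,0,0,0,0,0,0]}' 25
python3 - <<'E'
from h import *
np.set_printoptions(precision=4,suppress=True)
s=cv2.imread("pics/side3.png")
# box inner floor mask in side3/top3
for n in("side","top"):
    im=cv2.imread(f"pics/{n}3.png");hsv=cv2.cvtColor(im,cv2.COLOR_BGR2HSV)
    q=proj(n,[.547,.16,.005])[0].astype(int);print(n,q,hsv[q[1],q[0]])
    ff=im.copy();m=np.zeros((im.shape[0]+2,im.shape[1]+2),np.uint8)
    cv2.floodFill(cv2.medianBlur(im,3),m,tuple(int(v) for v in q),(0,0,255),(9,)*3,(9,)*3,4|cv2.FLOODFILL_FIXED_RANGE if 0 else 4)
    c=max(cv2.findContours(m[1:-1,1:-1],0,2)[0],key=cv2.contourArea)
    P=cv2.approxPolyDP(c,3,True).reshape(-1,2);print(cv2.contourArea(c));print(np.c_[P,onz(n,P,.005)])
im=cv2.cvtColor(arm.get_image("side"),cv2.COLOR_RGB2BGR);cv2.imwrite("pics/side9.png",im)
plan([.547,.192,.16],-80.7,16)
E
```

```text
clock: 16.7
position: [0.4544, -0.2351, 0.1676]
ee_rot: [3.114, 0.413, 0.001]
force: [-0.1, -0.5, -1.4]
width: 0.714
gripper_force: 24.8
side [301 162] [ 9 42 61]
1890.5
[[342.     104.       0.7502   0.5805   0.005 ]
 [332.      97.       0.7247   0.6519   0.005 ]
 [325.     145.       0.6333   0.2617   0.005 ]
 [331.     153.       0.6433   0.2097   0.005 ]
 [327.     157.       0.6271   0.1865   0.005 ]
 [280.     163.       0.4849   0.1621   0.005 ]
 [273.     160.       0.4656   0.1811   0.005 ]
 [279.     175.       0.4772   0.097    0.005 ]
 [356.     164.       0.7047   0.1399   0.005 ]
 [357.     151.       0.725    0.2164   0.005 ]
 [337.     131.       0.689    0.356    0.005 ]
 [342.     121.       0.7208   0.4318   0.005 ]
 [350.     120.       0.7504   0.4381   0.005 ]
 [341.     112.       0.7321   0.5077   0.005 ]]
top [189 190] [ 17  40 147]
198793.5
[[  0.       0.       1.1502   0.7764   0.005 ]
 [  0.      47.       0.9932   0.76     0.005 ]
 [ 28.      75.       0.9014   0.6637   0.005 ]
 [ 59.     133.       0.7191   0.5534   0.005 ]
 [ 60.     155.       0.6522
[... 2248 characters left out ...]
  1.0953   0.5026   0.005 ]
 [ 75.       0.       1.1461   0.5379   0.005 ]
 [ 67.       0.       1.1465   0.5631   0.005 ]
 [ 73.      11.       1.1092   0.5413   0.005 ]
 [ 65.       0.       1.1466   0.5695   0.005 ]]
from [ 0.454  -0.2349  0.1669] ymeas -74.87 t 16.75 dr/row [0.    0.    0.053]
slide before-turn [[0.042, -0.081, 0.001], [0.041, -0.081, 0.001], [0.041, -0.081, 0.001], [0.04, -0.082, 0.001], [0.04, -0.082, 0.001], [0.039, -0.082, 0.001], [0.039, -0.082, 0.001], [0.038, -0.083, 0.001], [0.038, -0.083, 0.001], [0.037, -0.083, 0.001], [0.037, -0.083, 0.001], [0.036, -0.084, 0.001], [0.036, -0.084, 0.001], [0.035, -0.084, 0.001], [0.035, -0.084, 0.001], [0.034, -0.084, 0.001]]
```

```bash
python3 -m pendant '{"slide":[[0.02,-0.04,0],[0.041,-0.081,0],[0.041,-0.081,0],[0.04,-0.082,0],[0.04,-0.082,0],[0.039,-0.082,0],[0.039,-0.082,0],[0.038,-0.083,0],[0.038,-0.083,0],[0.037,-0.083,0]],"dr":[[0,0,0.053],[0,0,0.053],[0,0,0.053],[0,0,0.053],[0,0,0.053],[0,0,0.053],[0,0,0.053],[0,0,0.053],[0,0,0.053],[0,0,0.053]],"claw":[0,0,0,0,0,0,0,0,0,0]}' 25
python3 - <<'E'
from h import *
plan([.542,.189,.16],-80.7,8)
E
```

```text
clock: 17.75
position: [0.5083, 0.0195, 0.1659]
ee_rot: [-3.126, -0.314, 0.003]
force: [0.1, 0.5, -1.9]
width: 0.713
gripper_force: 24.8
from [0.5083 0.0195 0.1659] ymeas -78.52 t 17.75 dr/row [-0.     0.002  0.04 ]
slide before-turn [[0.028, -0.066, 0.002], [0.028, -0.067, 0.002], [0.027, -0.067, 0.002], [0.027, -0.067, 0.002], [0.027, -0.067, 0.002], [0.026, -0.067, 0.002], [0.026, -0.067, 0.002], [0.026, -0.067, 0.002]]
```

```bash
python3 -m pendant '{"slide":[[0.028,-0.066,0.002],[0.028,-0.067,0.002],[0.027,-0.067,0.002],[0.027,-0.067,0.002],[0.027,-0.067,0.002],[0.026,-0.067,0.002],[0.026,-0.06,0.002],[0.015,-0.035,0.002],[0,0,0],[0,0,0]],"dr":[[0,0,0.04],[0,0,0.04],[0,0,0.04],[0,0,0.04],[0,0,0.04],[0,0,0.04],[0,0,0.04],[0,0,0.04],[0,0,0],[0,0,0]],"claw":[0,0,0,0,0,0,0,0,0,0]}' 25
python3 - <<'E'
from h import *
plan([.542,.189,.02],-80.7,8)
im=cv2.cvtColor(arm.get_image("side"),cv2.COLOR_RGB2BGR);cv2.imwrite("pics/side10.png",im)
E
```

```text
clock: 18.75
position: [0.5412, 0.175, 0.1615]
ee_rot: [3.13, 0.254, -0.002]
force: [0.5, 0.0, -1.8]
width: 0.712
gripper_force: 24.8
from [0.5412 0.175  0.1615] ymeas -80.71 t 18.75 dr/row [ 0.001  0.002 -0.   ]
slide before-turn [[0.001, -0.006, 0.059], [0.001, -0.006, 0.059], [0.001, -0.006, 0.059], [0.001, -0.006, 0.059], [0.001, -0.006, 0.059], [0.001, -0.006, 0.059], [0.001, -0.006, 0.059], [0.001, -0.006, 0.059]]
```

```bash
python3 -m pendant '{"slide":[[0.004,-0.024,0],[0.004,-0.023,0],[0,0,0.06],[0,0,0.08],[0,0,0.08],[0,0,0.07],[0,0,0.04],[0,0,0.02],[0,0,0],[0,0,0]],"dr":[[0,0,0],[0,0,0],[0,0,0],[0,0,0],[0,0,0],[0,0,0],[0,0,0],[0,0,0],[0,0,0],[0,0,0]],"claw":[0,0,0,0,0,0,0,0,0,0]}' 25
python3 - <<'E'
from h import *
plan([.542,.189,.008],-80.7,4)
E
```

```text
clock: 19.8
position: [0.5422, 0.1907, 0.058]
ee_rot: [-3.131, -0.255, -0.002]
force: [0.1, -0.5, -1.7]
width: 0.711
gripper_force: 24.8
from [0.5422 0.1907 0.058 ] ymeas -80.7 t 19.8 dr/row [-0.001 -0.002 -0.   ]
slide before-turn [[-0.0, 0.001, 0.042], [-0.0, 0.001, 0.042], [-0.0, 0.001, 0.042], [-0.0, 0.001, 0.042]]
```

```bash
python3 -m pendant '{"slide":[[0,0,0.05],[0,0,0.05],[0,0,0.035],[0,0,0.015],[0,0,0],[0,0,0]],"dr":[[0,0,0],[0,0,0],[0,0,0],[0,0,0],[0,0,0],[0,0,0]],"claw":[0,0,0,0,0,0]}' 25
```

```text
clock: 20.4
position: [0.5418, 0.1904, 0.0122]
ee_rot: [-3.131, -0.255, 0.0]
force: [1.0, 0.4, -2.2]
width: 0.713
gripper_force: 24.8
```

```bash
python3 -m pendant '{"slide":[[0,0,0.008],[0,0,0.004],[0,0,0]],"dr":[[0,0,0],[0,0,0],[0,0,0]],"claw":[0,0,0]}' 25
```

```text
clock: 20.7
position: [0.5418, 0.1903, 0.0087]
ee_rot: [3.131, 0.255, 0.0]
force: [-0.4, 1.3, -1.7]
width: 0.711
gripper_force: 24.8
```

Lower gently to floor contact.

```bash
python3 -m pendant '{"slide":[[0,0,0.005],[0,0,0.004],[0,0,0]],"dr":[[0,0,0],[0,0,0],[0,0,0]],"claw":[0,0,0]}' 25
```

```text
clock: 21.0
position: [0.5416, 0.1902, 0.0058]
ee_rot: [3.131, 0.255, -0.0]
force: [-0.1, 0.1, -1.6]
width: 0.71
gripper_force: 24.8
```

```bash
python3 -m pendant '{"slide":[[0,0,0.003],[0,0,0],[0,0,0],[0,0,0],[0,0,0],[0,0,0],[0,0,0]],"dr":[[0,0,0],[0,0,0],[0,0,0],[0,0,0],[0,0,0],[0,0,0],[0,0,0]],"claw":[0,0,0.85,0.85,0.85,0.85,0.85]}' 10
```

```text
clock: 21.7
position: [0.5421, 0.1914, 0.0054]
ee_rot: [-3.13, -0.256, -0.002]
force: [-1.1, 3.3, 5.2]
width: 0.849
gripper_force: 2.7
```

```bash
python3 -m pendant '{"slide":[[0,0,-0.02],[0,0,-0.05],[0,0,-0.1],[0,0,-0.15],[0,0,-0.15],[0,0,-0.15],[0,0,-0.15],[-0.12,0,-0.05],[-0.15,0,0],[0,0,0]],"dr":[[0,0,0],[0,0,0],[0,0,0],[0,0,0],[0,0,0],[0,0,0],[0,0,0],[0,0,0],[0,0,0],[0,0,0]],"claw":[0.85,0.85,0.85,0.85,0.85,0.85,0.85,0.85,0.85,0.85]}'
python3 - <<'E'
from h import *
import numpy as np
u=np.array([.987,.1616]);v=np.array([-.1616,.987]);O=np.array([.547,.190])
for n in("side","top"):
    im=cv2.cvtColor(arm.get_image(n),cv2.COLOR_RGB2BGR);cv2.imwrite(f"pics/{n}11.png",im)
im=cv2.imread("pics/side11.png");hsv=cv2.cvtColor(im,cv2.COLOR_BGR2HSV)
c=proj("side",[.542,.19,.009])[0];print(c,hsv[int(c[1]),int(c[0])])
# difference from the empty box picture = leaf
d=cv2.absdiff(im,cv2.imread("pics/side3.png")).max(2)
m=(d>25).astype(np.uint8);m=cv2.morphologyEx(m,cv2.MORPH_CLOSE,np.ones((5,5)))
m[:, :250]=0;m[:,340:]=0;m[:130]=0;m[185:]=0
for k in cv2.findContours(m,0,2)[0]:
    if cv2.contourArea(k)>60:
        P=onz("side",k.reshape(-1,2),.009)[:,:2];Q=np.c_[(P-O)@u,(P-O)@v]
        print(cv2.contourArea(k),cv2.boundingRect(k),Q.min(0),Q.max(0),cv2.minAreaRect(Q.astype(np.float32)))
E
```

```text
clock: 22.7
position: [0.4561, 0.176, 0.2519]
ee_rot: [3.129, 0.258, -0.004]
force: [1.1, 0.6, 0.2]
width: 0.85
gripper_force: 0.0
[298.50739909 156.30742377] [ 18  49 129]
690.0 (268, 170, 72, 15) [-0.11711221 -0.16129016] [ 0.08525717 -0.06425175] ((-0.0200783833861351, -0.11250931024551392), (0.07175235450267792, 0.1994050294160843), 76.43701934814453)
398.0 (268, 142, 60, 21) [-0.07649834 -0.01782879] [0.07989351 0.11032404] ((0.0016860142350196838, 0.04645194858312607), (0.15599946677684784, 0.12825947999954224), 0.20447324216365814)
194.5 (325, 130, 15, 25) [ 0.08769543 -0.01425483] [0.16646046 0.14718046] ((0.12383606284856796, 0.06770782172679901), (0.16563273966312408, 0.04335023835301399), 69.91266632080078)
```

```bash
python3 -m pendant '{"slide":[[0,0.1,0],[0,0.15,0],[0,0.15,0],[0,0.15,0],[0,0.15,0],[0,0.15,0],[0,0.15,0],[0,0.15,0],[0,0.15,0],[0,0,0]],"dr":[[0,0,0],[0,0,0],[0,0,0],[0,0,0],[0,0,0],[0,0,0],[0,0,0],[0,0,0],[0,0,0],[0,0,0]],"claw":[0.85,0.85,0.85,0.85,0.85,0.85,0.85,0.85,0.85,0.85]}'
python3 - <<'E'
from h import *
u=np.array([.987,.1616]);v=np.array([-.1616,.987]);O=np.array([.547,.190])
xs=np.arange(-.09,.0901,.006);ys=np.arange(.078,-.0781,-.006)
for n in("top","side"):
    im=cv2.cvtColor(arm.get_image(n),cv2.COLOR_RGB2GRAY);cv2.imwrite(f"pics/{n}12.png",im)
    P=np.array([[*(O+x*u+y*v),.009] for y in ys for x in xs]);q=proj(n,P).astype(np.float32)
    g=cv2.remap(im,q[:,0].reshape(len(ys),-1),q[:,1].reshape(len(ys),-1),cv2.INTER_LINEAR)
    print(n);[print(f"{y*1e3:4.0f}"," ".join(f"{k:3d}" for k in r)) for y,r in zip(ys,g)]
E
```

```text
clock: 23.8
position: [0.5247, -0.2163, 0.2505]
ee_rot: [3.129, 0.239, -0.002]
force: [-0.6, 1.1, 0.5]
width: 0.852
gripper_force: 0.0
top
  78 158 112 108  77  55  56  56  57  56  54  55  56  55  55  55  54  56  57  55  55  55  55  54  55  55  54  55  54  56  98 131
  72 156 105 111  92  78  80  86  80  78  82  86  80  79  78  84  77  78  79  83  78  79  79  82  76  80  77  76  76  76  96 128
  66 154 107 111 117 121 122 124 119 121 123 123 119 120 120 120 115 119 120 121 115 118 121 119 115 119 118 117 114 104 101 126
  60 157 108 119 129 130 129 129 129 128 129 129 129 130 128 127 127 127 128 128 128 127 126 128 126 127 126 128 126 110 105 132
  54 159 104 116 130 130 129 130 130 128 129 129 129 129 128 128 128 127 128 128 128 127 127 127 127 127 126 127 127 114 103 129
  48 157 107 116 130 131 130 130 129 129 128 129 129 129 129 129 128 128 128 128 127 127 127 126 127 127 127 126 126 112 102 128
  42 160 110 119 130 129 130 131 129 130 130 128 129 129 129 128 129 129 129 128 128 127 129 128 129 130 128 126 126 109 105 133
  36 160 107 116 130 130 132 133 133 134 135 135 136 137 1
[... 5309 characters left out ...]
 61  59  59  60  60  65  64  66  64  63  66  59  57  57
 -54 110  40  60  58  59  56  58  59  59  58  60  58  59  59  60  60  60  59  60  58  58  59  60  60  57  60  59  61  59  55  59
 -60 138  40  60  59  60  59  58  58  59  58  59  60  61  58  61  59  55  60  59  58  59  56  58  61  60  57  58  59  59  58  58
 -66 129  44  61  59  58  56  57  58  59  60  58  59  57  59  57  59  59  59  60  59  58  59  58  57  58  58  58  59  58  58  58
 -72 155  48  59  59  59  59  59  58  57  59  57  61  59  58  60  58  58  59  59  60  60  59  57  58  59  55  57  59  58  60  58
 -78 129  53  59  56  57  59  57  57  58  57  60  58  58  58  58  58  57  60  57  58  58  58  57  59  59  59  58  57  58  59  58
```

The leaf lies flat and centred on the floor in the rectified top view, and the visible edges in the side view agree. It spans about x ±61 and y ±33 mm, turned by roughly 2°. The flap is clear of the lower tier and the arm touches nothing.

```bash
python3 -c "
from cell import arm
print(arm.sign_off())"
```

```text
the job is handed in; nothing more can be done
None
```

The job is handed in at about 24 s: the flap was left standing upright, and the leaf was slid to the stop, picked up by its long edges and set flat and centred in the lower tier (about 2° off straight), though no pass or fail result came back and I did not re-measure the spools and jar.

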